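Fetch the LED candle out of the tall lantern

TASK

Take the hook rod from its stand and use it, not the fingers, to fetch the LED candle that hangs deep inside the tall glass lantern: ease its bar up out of the pockets until you feel it stop against the keepers, draw it out between lip and keeper without forcing anything, and lift it out. Stand the candle upright in the middle of the charging pad, unhook it, and hang the rod back in the fork of its stand; leave the books, clock and spectacle case where they are and do not knock the glass.

Things in the scene. Friction and masses are not known exactly. Their poses are not given: they have to be found in the camera images.
- lantern: Fixed open-topped lantern, 4 mm clear glass in a dark metal frame. Origin on the table straight below the candle bar's resting place. Inside, mm: x -52 to +32, y -42 to +42, floor z 4, rim z 165 (frame 6 more outside). A dark metal cheek on each side wall (|y| 29 to 42) holds one end of the candle's bar; open between. Fragile: glass, bar and hook must not press on one another with over 20 N
- lantern_pocket (a point): Midway between the cheeks at the level of the pocket floors (lantern x 0, y 0, z 83.5 mm). The bar's ends lie in these pockets, its axis free from x -2.5 to +4.5; +x side closed by a back stop, -x side by a lip (x -9 to -5)
- lantern_exit (a point): Point (lantern x -22, y 0, z 100 mm) of the open shaft on the lips' -x side: once its axis is past x -15 the bar is free to go straight up, but first it must pass over the lips and under the keepers. Lip tops stand 3 to 18 mm above the pocket floors: equal on both sides, different every time, not measured
- lantern_keeper (a point): Point (lantern x -2, y 0, z 100 mm) midway between the two rigid keepers (x -11.5 to +7) that cover pockets and lips; their true height is not measured. Their underside is always 7.5 mm above the lips' top, so the 5 mm bar has 2.5 mm of play there: raise it till it stops at the keepers, then draw it out to -x at just below that height
- candle: LED candle, loose, about 120 g: white cup 48 mm across, 30 mm high (amber flame to 40), with a rigid wire bail: 4 mm uprights at y +-21 and a level steel bar along y, 5 mm thick, 74 long, axis 77 mm above the underside. 9 mm collars at y +-10 leave 18 mm of bar between them for the hook. Origin: centre of the underside, z up. Starts hanging in the pockets, axes along the lantern's
- candle_bar (a point): middle of the candle's bar, on its axis; at the start about 86 mm above the table
- hook: Hook rod, loose, 120 g: dark steel rod 7 mm thick, origin on its axis at the level of the hook's underside, z up along the rod. The J hook at its foot runs 21 mm to +x and turns up: tip axis at x 21, tip top at z 18.5; inner bottom z 7, inner width 14 (x 3.5 to 17.5). Flange 30 x 30 mm at z 106 to 111; above it a wooden handle 20 (x) x 16 (y) mm up to z 165. Axes start along the stand's
- hook_grip (a point): centre of the wooden handle, 138 mm above the hook's origin; the place to grip, fingers closing along the hook's y
- stand: Fixed dark metal stand: base 150 x 110 x 12 mm, post at x 60 to 76, fork of two prongs towards -x (x -24 to +61, each 10 wide, gap 14 in y, top at z 136), 5 mm high stops at x -24 to -20. Origin on the table below the rod's place. The rod hangs by its flange, origin 30 mm above the table, hook towards the post; it can be lifted straight up, hook passing through the gap, and put back likewise
- stand_fork (a point): place of the rod in the fork, at the level of the prongs' top
- pad: Round grey charging pad, fixed, 84 mm across, 12 mm thick; origin at the centre of its underside
- pad_top (a point): centre of the charging pad's top face, where the candle's underside goes
- books: Two stacked paperbacks, about 130 x 195 x 52 mm; a bystander, origin at the underside
- clock: Small wooden clock 50 x 90 x 70 mm; a bystander, origin at the underside
- case: Dark spectacle case 60 x 160 x 40 mm; a bystander, origin at the underside
Things that resemble listed ones, but are neither listed nor needed, are in the scene too. Of the things like the candle, leave any that is yellow; of the rest the larger one is meant.

How it is judged:
On the way, in this order (a step that is already met when the one before it is completed fails the run):
1. the hook rod is taken out of its stand (distance between hook_grip and stand_fork above 0.1 m), for 0.1 s.
2. the candle hangs on the hook, wholly above the lantern's rim (height (world z) of candle above 0.166 m and contact force between hook and candle above 0.3 N), for 0.2 s.
3. the candle stands in the middle of the charging pad, free of the hook (horizontal distance between candle and pad_top below 0.012 m and z of candle in the frame of pad_top between -0.003 and 0.003 m and angle between candle's own z axis and vertical below 0.08 rad and linear speed of candle below 0.02 m/s and contact force between hook and candle below 0.05 N), for 0.2 s.
At the end, for the whole second after the job is handed in: The candle stands upright (0.08 rad) and still on the charging pad, centre within 12 mm of the pad's, underside on the pad (3 mm), free of the hook; the hook rod hangs still and upright (0.12 rad) by its flange in the stand's fork, within 8 mm sideways, between stops and post (all of step 3 and x of hook in the frame of stand between -0.022 and 0.03 m and y of hook in the frame of stand between -0.008 and 0.008 m and z of hook in the frame of stand between 0.026 and 0.034 m and angle between hook's own z axis and vertical below 0.12 rad and linear speed of hook below 0.03 m/s); the robot touches nothing.
It fails at once if the candle is forced: more than 20 N between hook and candle (contact force between hook and candle above 20 N).
It fails at once if the hook or the candle hits or presses the lantern with more than 20 N (contact force between any of hook, candle and lantern above 20 N).
It fails at once if the candle is touched by the gripper's fingers (contact force between the fingers and candle above 0.5 N).
It fails at once if the arm or the fingers knock the lantern (more than 10 N) (contact force between any of the arm, the fingers and lantern above 10 N).
It fails at once if the books, clock or case are moved more than 15 mm (distance of any of books, clock, case from where it was at the start of the episode above 0.015 m).
It also fails if it takes over 72 s, if anything falls off the work surface, if the arm or the gripper's body presses on something with over 40 N, if the wrist force passes 120 N, or if a joint passes its speed limit or range.

ROBOT

A 7-joint arm with a two-finger parallel gripper is mounted at the origin on the work surface. World frame = base frame: x ahead of the robot, y to its left, z up, the work surface at z = 0. Lengths are in m, angles in rad, forces in N, time in s.
With the tool pointing down it reaches from about 0.4 to 0.875 m from the base axis. Payload 19.3 kg.
Tool frame: the origin (TCP) lies at the very end of the fingers, on their centre line; the grasp point (between the pads) lies 19 mm behind it; z points along the fingers, y is the line along which they close (so a half turn about z gives the same grasp; the last joint's range is limited). The gripper opens to 85 mm and grips with 20 to 120 N. Pads are 22 mm wide; open, the fingers measure 114 mm over their backs; the gripper's body (76 mm by 85 mm) begins 54 mm behind the grasp point. The pads swing forward as they close: fully open they stand 13 mm farther back than shut.
Start: joints at [1.034, 0.521, -0.036, 1.599, 0.021, 1.021, -0.113], TCP at [0.281, -0.558, 0.231] pointing down, gripper open.
Joint ranges: [-2.91, 2.91], [-0.3, 2.13], [-1.5, 1.42], [0.17, 2.43], [-1.26, 4.41], [0.16, 1.93], [-2.52, 2.52]. Speed limits (rad/s): [1.89, 1.89, 2.39, 2.39, 3.01, 3.01, 3.01].

INTERFACE

Orientations are given as [roll, pitch, yaw] about the fixed x, y, z axes, in that order (R = Rz(yaw) Ry(pitch) Rx(roll)).
In Python, from workcell import bot gives the robot as it stands.
- The arm moves only by the shell command python3 -m crank 'ROWS' [FORCE]. ROWS is a JSON object of lists of equal length, an entry for each row: "travel": the shift along the world's x, y, z in cm, a list of three; "turn": the turn, a rotation vector about the world's x, y, z in degrees, a list of three; "gripper": the closure, from 0 (fully open) to 1 (shut). A call has exactly 5 rows; each row is the pose to reach, as a shift and turn from the pose commanded when the call began; what a row does not reach only later rows make up. A row lasts 1/10 s, in which the tool goes at most 50 mm and 8.59 degrees, less where a joint would pass 70% of its speed; a pose out of reach is approached as far as the arm can. A call with a gripper value outside its range is refused whole. The fingers move at their own pace and stop on an object; FORCE is the grip in N (left out, the last holds). Time passes only in rows, so rows that repeat a pose let the fingers close, or fill a call up. It gives the time, the measured TCP pose, the force, the opening and the grip force at its end, in the units of the state.
- bot.observe(): the state, without advancing time (a new reading comes with each control period).
- bot.grab_frame(name): name is "side" or "top" or "wrist"; returns a dict with "pixels" (384x512x3 uint8, red, green, blue), "fx", "fy", "cx", "cy" (pixels), "extrinsics" (4x4, takes a point from world to camera coordinates). Camera axes: x right, y down, z forward; pixel columns grow to the right and rows downward; lengths in m; the calibration is good to about 2 mm. A picture is of the moment at which its call begins. There is no depth.
- bot.job_done(): hands the job in; it is judged then, once.
The state is a dict: "clock": time; "qpos": joint angles; "qd": joint speeds; "joint_efforts": joint torques, N m; "position": TCP position; "tool_rot": TCP orientation; "force": force on the tool from outside, world axes, zero at the start; "moment": the same for the moment, N m; "grip_width": finger opening in m; "finger_force": force on a finger pad.
Only numpy, scipy, OpenCV 4.12 (cv2) and the standard library are available. Lean on these libraries where they do the work, as an engineer would, in place of code of your own. Each camera call takes 0.05 s, during which the arm holds its last target. There are 200 camera calls.

## Working session

There is one attempt and no reset: what is moved stays moved. The work goes in short steps, Python scripts to look and compute and a shell command to move; the robot and the scene stay as the last step left them, time stands still between calls to the robot, and variables do not carry over. Pictures are saved under pics/ and viewed, at most 10 in all, crops included, and the job is handed in when it is done.

```bash
mkdir -p pics; ls
python3 - <<'E'
from workcell import bot
import cv2,numpy as np
s=bot.observe();print(s)
for n in("top","side"):
    f=bot.grab_frame(n);print(n,f["fx"],f["fy"],f["cx"],f["cy"],np.round(f["extrinsics"],4).tolist())
    cv2.imwrite(f"pics/{n}0.png",cv2.resize(f["pixels"][:,:,::-1],(800,600),interpolation=cv2.INTER_CUBIC));np.save(f"pics/{n}0.npy",f["pixels"])
E
```

```text
pics
{'clock': 0.0, 'qpos': array([ 1.0338203 ,  0.52201804, -0.0362946 ,  1.60001729,  0.0211843 ,
        1.02106972, -0.11279082]), 'qd': array([-2.83828826e-05,  5.77085393e-04,  1.24520313e-03, -1.30454006e-03,
       -2.48311683e-03,  1.22584163e-04,  8.10997996e-04]), 'joint_efforts': array([-3.01493848e-03, -9.27135587e+01,  1.97840519e+00, -3.69940174e+01,
        1.76974945e-02,  8.25312920e-03, -4.16016746e-05]), 'position': array([ 0.28105866, -0.55786286,  0.23072025]), 'tool_rot': array([-3.14046770e+00,  8.28376725e-05,  4.66738788e-01]), 'force': array([ 0.91410796,  0.63007471, -0.86476011]), 'moment': array([-0.01861568,  0.03707688,  0.04537132]), 'finger_force': 0.0, 'grip_width': 0.08538609726683984}
top 489.24837641044616 489.24837641044616 256.57952538473586 195.51531382070365 [[-0.0179, -0.9998, -0.002, -0.0397], [-0.9793, 0.0179, -0.2017, 0.6063], [0.2017, -0.0017, -0.9795, 1.2796], [0.0, 0.0, 0.0, 1.0]]
side 461.26098708475064 461.26098708475064 253.33866688405186 198.4972370013757 [[-0.8276, -0.5613, 0.0036, 0.4445], [-0.4295, 0.6291, -0.6479, 0.3588], [0.3614, -0.5378, -0.7617, 0.9534], [0.0, 0.0, 0.0, 1.0]]
```

View pics/top0.png

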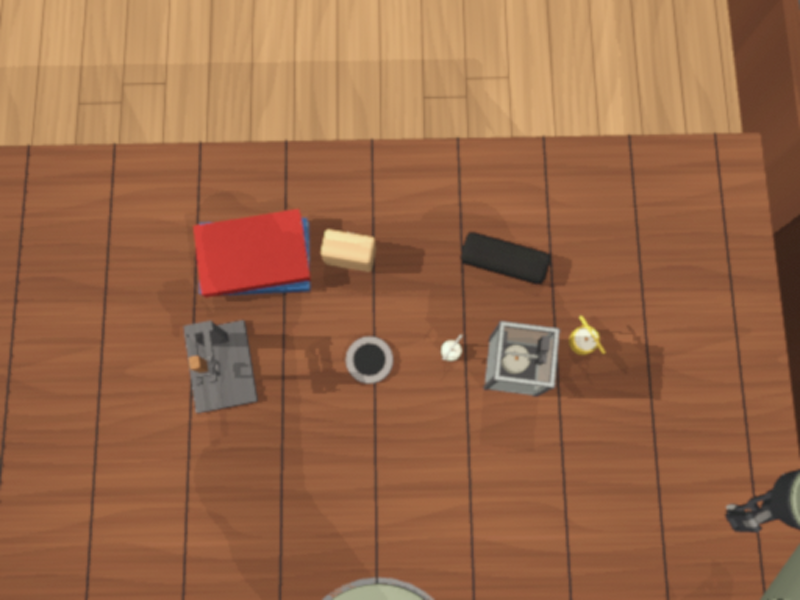

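View pics/side0.png

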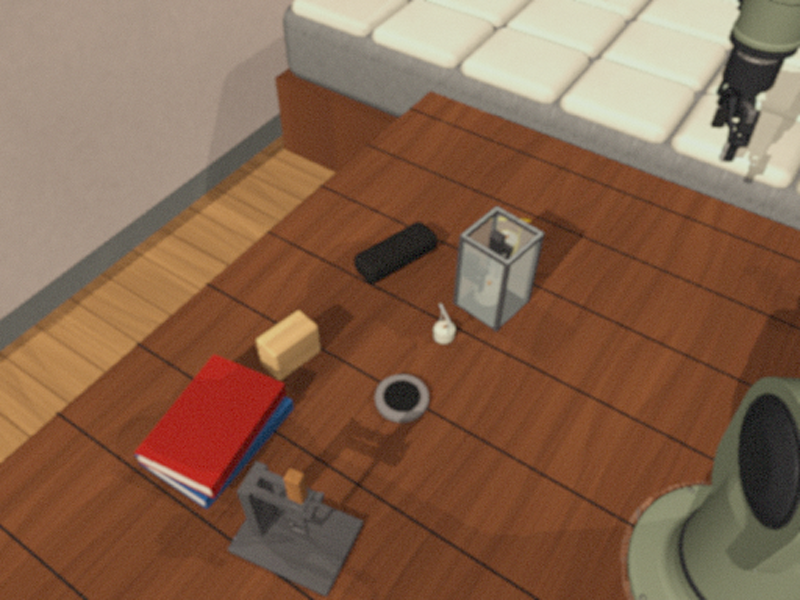

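Top view (800x600 scale): the white candle in the lantern is at (516,358), the yellow look-alike at (585,340) and a small white one at (451,350). I choose the lantern one. The stand is at (220,365), with the handle at (195,362), and the pad is at (370,360). A close crop will check the choice and the yaw.

Run:
```python
import cv2,numpy as np
t=np.load("pics/top0.npy");s=np.load("pics/side0.npy")
def c(im,x0,y0,w,h):return cv2.resize(im[y0:y0+h,x0:x0+w],(400,300),interpolation=cv2.INTER_CUBIC)
# 60x45 crops -> 6.667x ; 80x60 -> 5x
a=np.vstack([np.hstack([c(t,305,200,60,45),c(t,110,200,88,66)]),np.hstack([c(s,280,130,100,75),c(s,140,290,100,75)])])
cv2.imwrite("pics/crop1.png",a[:,:,::-1])
```

```text
(no output)
```

View pics/crop1.png

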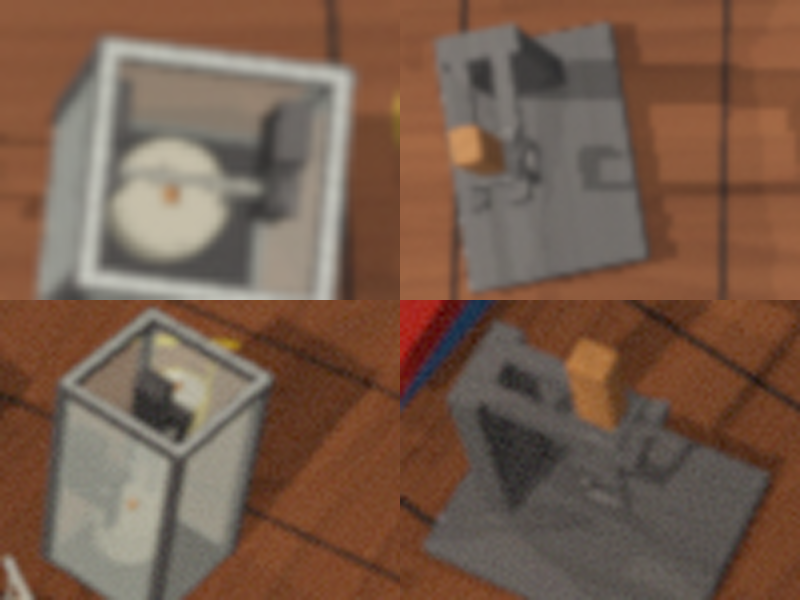

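```bash
cat > h.py <<'E'
import numpy as np,cv2
from workcell import bot
def ray(f,u,v):
    E=np.array(f["extrinsics"]);R,t=E[:3,:3],E[:3,3]
    return -R.T@t, R.T@np.array([(u-f["cx"])/f["fx"],(v-f["cy"])/f["fy"],1])
def onz(f,u,v,z):
    o,d=ray(f,u,v);return o+d*(z-o[2])/d[2]
def tri(f1,p1,f2,p2):
    o1,d1=ray(f1,*p1);o2,d2=ray(f2,*p2)
    a=np.linalg.lstsq(np.c_[d1,-d2],o2-o1,rcond=None)[0]
    q1,q2=o1+d1*a[0],o2+d2*a[1];return (q1+q2)/2,np.linalg.norm(q1-q2)
def proj(f,P):
    E=np.array(f["extrinsics"]);p=E[:3,:3]@np.array(P)+E[:3,3];return np.array([f["fx"]*p[0]/p[2]+f["cx"],f["fy"]*p[1]/p[2]+f["cy"]])
E
python3 - <<'E'
from h import *
np.set_printoptions(precision=4,suppress=True)
t=bot.grab_frame("top");s=bot.grab_frame("side")
A=lambda x,y:(305+(x+.5)/400*60-.5,200+(y+.5)/300*45-.5)
B=lambda x,y:(110+(x-400+.5)/400*88-.5,200+(y+.5)/300*66-.5)
C=lambda x,y:(280+(x+.5)/4-.5,130+(y-300+.5)/4-.5)
D=lambda x,y:(140+(x-400+.5)/4-.5,290+(y-300+.5)/4-.5)
print("rim inner");
for p in[(120,58),(330,90),(320,283),(98,270)]:print(onz(t,*A(*p),.165))
print("rim outer side")
for p in[(152,310),(272,378),(180,460),(62,382)]:print(onz(s,*C(*p),.165))
print("rim outer top")
for p in[(103,37),(355,68),(78,292)]:print(onz(t,*A(*p),.165))
print("bar");
for p in[(125,175),(172,181),(262,190)]:print(onz(t,*A(*p),.086))
print("cup",onz(t,*A(168,202),.039),"flame",onz(t,*A(172,192),.049))
print("cheek");
for p in[(262,215),(310,220),(270,100),(310,100)]:print(onz(t,*A(*p),.1))
print("stand base")
for p in[(610,25),(648,258),(472,290)]:print(onz(t,*B(*p),.012))
for p in[(770,475),(425,548)]:print(onz(s,*D(*p),.012))
print("handle",tri(t,B(465,147),s,D(596,358)))
print(onz(t,*B(465,145),.195),onz(s,*D(596,358),.195))
# pad
hsv=cv2.cvtColor(t["pixels"],cv2.COLOR_RGB2HSV)
m=((hsv[...,1]<70)&(hsv[...,2]>70)).astype(np.uint8);m[:, :215]=0;m[:,260:]=0;m[:200]=0;m[260:]=0
c=max(cv2.findContours(m,0,cv2.CHAIN_APPROX_NONE)[0],key=cv2.contourArea)
P=np.array([onz(t,*q[0],.012)[:2] for q in c]);print("pad",cv2.minEnclosingCircle((P*1000).astype(np.float32)),(P.max(0)+P.min(0))/2)
# handle mask by orange
for f,n in((t,"t"),(s,"s")):
    h=cv2.cvtColor(f["pixels"],cv2.COLOR_RGB2HSV);m=((h[...,2]>150)&(h[...,1]>100)).astype(np.uint8)
    m[:, :110]=0
    if n=="t":m[:220]=0;m[250:]=0;m[:,140:]=0
    else:m[:290]=0;m[330:]=0;m[:,:175]=0;m[:,210:]=0
    print(n,cv2.boundingRect(m))
E
```

```text
rim inner
[ 0.5484 -0.2157  0.165 ]
[ 0.5348 -0.2941  0.165 ]
[ 0.4622 -0.2861  0.165 ]
[ 0.4686 -0.2039  0.165 ]
rim outer side
[ 0.5425 -0.3013  0.165 ]
[ 0.4502 -0.2879  0.165 ]
[ 0.4636 -0.1932  0.165 ]
[ 0.556  -0.2112  0.165 ]
rim outer top
[ 0.5566 -0.2096  0.165 ]
[ 0.543 -0.304  0.165]
[ 0.4605 -0.1961  0.165 ]
bar
[ 0.515  -0.2265  0.086 ]
[ 0.5123 -0.2451  0.086 ]
[ 0.508  -0.2807  0.086 ]
cup [ 0.51   -0.2502  0.039 ] flame [ 0.5128 -0.2505  0.049 ]
cheek
[ 0.4962 -0.2776  0.1   ]
[ 0.4939 -0.2964  0.1   ]
[ 0.5419 -0.2833  0.1   ]
[ 0.5416 -0.2991  0.1   ]
stand base
[0.5931 0.2354 0.012 ]
[0.448  0.2087 0.012 ]
[0.4305 0.3155 0.012 ]
[0.4495 0.2107 0.012 ]
[0.5754 0.345  0.012 ]
handle (array([0.4939, 0.2731, 0.196 ]), np.float64(0.0009206674442065036))
[0.4947 0.2732 0.195 ] [0.4947 0.2729 0.195 ]
pad ((518.1873168945312, 7.90619421005249), 43.02649688720703) [0.5182 0.0087]
t (110, 225, 18, 25)
s (182, 300, 11, 20)
```

Crop: the white cup with amber flame hangs in the lantern at (170,195), its bar crossing the row at about 180. The shaft is on the near side and the stand's handle is at (465,147).

My measurements:
- **Lantern:** origin ≈ (.512,-.2505), yaw ≈ -0.142
- **Handle:** (.494,.273)
- **Stand:** yaw ≈ 0.18
- **Pad:** (.518,.008)

Next I'll move over to the handle.

```bash
python3 -m crank '{"travel":[[2.8,3.6,0.5],[5.6,7.2,1],[8.4,10.8,1.5],[11.2,14.4,2],[14,18,2.5]],"turn":[[0,0,0],[0,0,0],[0,0,0],[0,0,0],[0,0,0]],"gripper":[0,0,0,0,0]}' 40
python3 -m crank '{"travel":[[2.8,3.6,0.5],[5.6,7.2,1],[8.4,10.8,1.5],[11.2,14.4,2],[14,18,2.5]],"turn":[[0,0,-4],[0,0,-8],[0,0,-12],[0,0,-16.4],[0,0,-16.4]],"gripper":[0,0,0,0,0]}'
python3 -m crank '{"travel":[[-0.6,4.7,0],[-1.2,9.4,0],[-1.8,14.1,0],[-2.4,18.8,0],[-3,23.5,0]],"turn":[[0,0,0],[0,0,0],[0,0,0],[0,0,0],[0,0,0]],"gripper":[0,0,0,0,0]}'
python3 -m crank '{"travel":[[-0.8,4.6,0],[-1.6,9.2,0],[-2.4,13.8,0],[-3.2,18.4,0],[-3.7,23.4,0]],"turn":[[0,0,0],[0,0,0],[0,0,0],[0,0,0],[0,0,0]],"gripper":[0,0,0,0,0]}'
python3 - <<'E'
from h import *
s=bot.observe();print(s["position"],s["tool_rot"],s["qd"].max(),s["force"])
f=bot.grab_frame("wrist");print(f["fx"],np.round(f["extrinsics"],4).tolist())
np.save("pics/w1.npy",f["pixels"]);cv2.imwrite("pics/w1.png",f["pixels"][:,:,::-1])
E
```

```text
clock: 0.7
position: [0.422, -0.3765, 0.2565]
tool_rot: [3.142, 0.0, 0.467]
force: [1.0, -0.9, 0.8]
grip_width: 0.0856
finger_force: 0.0
clock: 1.2
position: [0.5621, -0.1965, 0.2815]
tool_rot: [3.141, 0.0, 0.178]
force: [0.7, -1.0, 0.5]
grip_width: 0.0857
finger_force: 0.0
clock: 1.7
position: [0.5307, 0.0386, 0.2814]
tool_rot: [3.142, -0.0, 0.18]
force: [0.9, 0.2, 1.1]
grip_width: 0.0854
finger_force: 0.0
clock: 2.2
position: [0.4936, 0.272, 0.2815]
tool_rot: [3.141, -0.0, 0.18]
force: [1.2, -1.3, 0.7]
grip_width: 0.0856
finger_force: 0.0
[0.49360302 0.27198576 0.28146614] [ 3.14131160e+00 -1.98986623e-04  1.79924775e-01] 0.32286895765986706 [ 1.23737478 -1.29466025  0.69835535]
325.8751570745689 [[0.18, -0.9837, 0.0001, 0.1781], [-0.9336, -0.1708, 0.315, 0.4502], [-0.3098, -0.0568, -0.9491, 0.5958], [0.0, 0.0, 0.0, 1.0]]
```

View pics/w1.png

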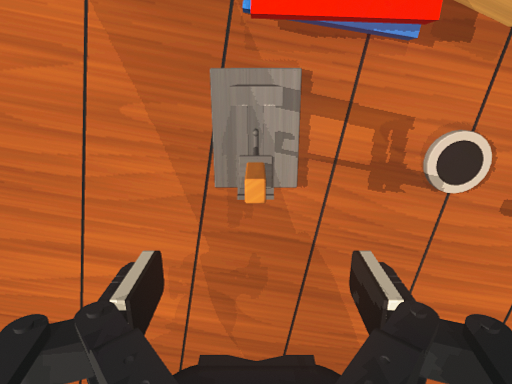

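The wrist view shows the stand base with corners near (210,68), (300,68), (300,187) and (215,187), the handle top at (255,190) and the pad at (459,161). I'll refine all three from this view.

Run:
```python
from h import *
np.set_printoptions(precision=4,suppress=True)
f=bot.grab_frame("wrist");im=f["pixels"]
h=cv2.cvtColor(im,cv2.COLOR_RGB2HSV)
for p in[(210,68),(300,68),(300,187),(215,187)]:print(onz(f,*p,.012))
m=cv2.inRange(h,(8,120,200),(22,255,255));m[:150]=0;m[230:]=0;m[:,:235]=0;m[:,275:]=0
n,l,st,c=cv2.connectedComponentsWithStats(m);k=1+st[1:,4].argmax();print(st[k],c[k])
x,y,w,hh,_=st[k]
print("handle whole-blob",onz(f,*c[k],.195), "edges L/R",onz(f,x,y+hh/2,.195),onz(f,x+w,y+hh/2,.195),"bottom",onz(f,c[k][0],y+hh,.195))
print("prong inner/fork gap px row", im[155:160,235:275].mean(2).astype(int)[0])
g=((h[...,1]<60)&(h[...,2]>90)).astype(np.uint8);g[:, :410]=0;g[:120]=0;g[200:]=0
cc=max(cv2.findContours(g,0,1)[0],key=cv2.contourArea);P=np.array([onz(f,*q[0],.012)[:2]*1000 for q in cc],np.float32);print("pad",cv2.minEnclosingCircle(P))
```

```text
[0.5731 0.3532 0.012 ]
[0.5931 0.2484 0.012 ]
[0.4486 0.2144 0.012 ]
[0.4272 0.3253 0.012 ]
[258 169  17  34 419] [265.7971 189.2053]
handle whole-blob [0.4964 0.2747 0.195 ] edges L/R [0.4977 0.2808 0.195 ] [0.5001 0.2685 0.195 ] bottom [0.4857 0.2725 0.195 ]
prong inner/fork gap px row [102 102 101 102 102 103 106 105 107 116 115 115 118 116 116 105  96  98
  98  98  97  96  96  95  95  90  88  89  88  87  89  87  88  86  85  84
  84  83  82  82]
pad ((521.0328369140625, 11.95000171661377), 43.40878677368164)
```

Run:
```python
from h import *
np.set_printoptions(precision=4,suppress=True)
s=bot.observe();print(s["position"],s["tool_rot"])
f=bot.grab_frame("wrist");im=f["pixels"];print(f["extrinsics"][:3,3])
h=cv2.cvtColor(im,cv2.COLOR_RGB2HSV)
m=cv2.inRange(h,(10,140,200),(22,255,255));m[:150]=0;m[230:]=0;m[:,:225]=0;m[:,300:]=0
n,l,st,c=cv2.connectedComponentsWithStats(m)
for k in range(1,n):
  if st[k][4]>60:print(st[k],c[k]);x,y,w,hh,_=st[k];print("edges L/R",onz(f,x,y+hh-10,.195),onz(f,x+w,y+hh-10,.195),"bottom",onz(f,x+w/2,y+hh,.195))
g=((h[...,1]<60)&(h[...,2]>60)).astype(np.uint8);g[:50]=0;g[230:]=0
for cc in cv2.findContours(g,0,1)[0]:
  if cv2.contourArea(cc)>300:
    P=np.array([onz(f,*q[0],.012)[:2]*1000 for q in cc],np.float32);print(cv2.boundingRect(cc),cv2.minEnclosingCircle(P),cv2.minAreaRect(P))
cv2.imwrite("pics/w2.png",im[40:240,150:500,::-1])
```

```text
[0.4919 0.2774 0.2811] [-3.1387  0.0006  0.1885]
[0.1801 0.451  0.5955]
[253 177  20  25 473] [262.3192 189.3721]
edges L/R [0.4933 0.2798 0.195 ] [0.4961 0.2653 0.195 ] bottom [0.4869 0.271  0.195 ]
(431, 132, 66, 62) ((520.7507934570312, 12.069072723388672), 43.25961685180664) ((521.5782470703125, 10.557479858398438), (84.83159637451172, 80.11447143554688), 40.041847229003906)
(216, 66, 91, 132) ((512.1093139648438, 276.0330505371094), 91.59304809570312) ((505.94659423828125, 275.4716796875), (164.50315856933594, 109.26124572753906), 10.103914260864258)
```

View pics/w2.png

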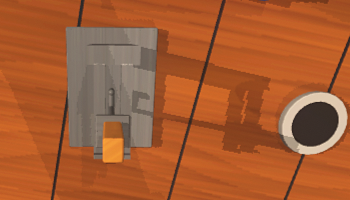

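The crop shows the handle at about (113,150) and the pad at (313,122), with the stand square to the gripper. The arm was still settling, so I'll let it settle before descending.

```bash
python3 -m crank '{"travel":[[0,0,0],[0,0,0],[0,0,0],[0,0,0],[0,0,0]],"turn":[[0,0,0],[0,0,0],[0,0,0],[0,0,0],[0,0,0]],"gripper":[0,0,0,0,0]}'
python3 - <<'E'
from h import *
s=bot.observe();print(s["position"],s["tool_rot"],abs(s["qd"]).max())
E
```

```text
clock: 2.85
position: [0.4945, 0.2702, 0.2814]
tool_rot: [-3.142, -0.0, 0.18]
force: [-0.9, -0.6, 0.1]
grip_width: 0.0854
finger_force: 0.0
[0.49445798 0.27017905 0.28140146] [-3.14156160e+00 -1.91893704e-04  1.79773950e-01] 0.0034991799237293095
```

```bash
python3 -m crank '{"travel":[[0,0.2,-3],[0,0.2,-6],[0,0.2,-9],[0,0.2,-11.5],[0,0.2,-12.9]],"turn":[[0,0,0],[0,0,0],[0,0,0],[0,0,0],[0,0,0]],"gripper":[0,0,0,0,0]}'
python3 -m crank '{"travel":[[0,0,0],[0,0,0],[0,0,0],[0,0,0],[0,0,0]],"turn":[[0,0,0],[0,0,0],[0,0,0],[0,0,0],[0,0,0]],"gripper":[0,1,1,1,1]}' 80
python3 -m crank '{"travel":[[0,0,0],[0,0,0],[0,0,0],[0,0,0],[0,0,0]],"turn":[[0,0,0],[0,0,0],[0,0,0],[0,0,0],[0,0,0]],"gripper":[1,1,1,1,1]}' 80
```

```text
clock: 3.35
position: [0.4937, 0.2721, 0.1505]
tool_rot: [3.141, 0.002, 0.18]
force: [0.4, 0.7, -0.6]
grip_width: 0.0855
finger_force: 0.0
clock: 3.85
position: [0.4946, 0.2727, 0.153]
tool_rot: [-3.141, -0.001, 0.18]
force: [0.0, 0.1, 0.8]
grip_width: 0.0281
finger_force: 0.0
clock: 4.35
position: [0.4945, 0.2727, 0.1528]
tool_rot: [-3.141, -0.001, 0.18]
force: [-1.3, -0.3, 6.4]
grip_width: 0.0155
finger_force: 77.8
```

```bash
python3 -m crank '{"travel":[[0,0,0.5],[0,0,1.5],[0,0,3],[0,0,4.5],[0,0,6]],"turn":[[0,0,0],[0,0,0],[0,0,0],[0,0,0],[0,0,0]],"gripper":[1,1,1,1,1]}'
python3 -m crank '{"travel":[[0,0,2],[0,0,4],[0,0,6.5],[0,0,9],[0,0,11]],"turn":[[0,0,0],[0,0,0],[0,0,0],[0,0,0],[0,0,0]],"gripper":[1,1,1,1,1]}'
python3 -m crank '{"travel":[[0.3,-3,0],[0.6,-7,0],[0.9,-11,0],[1.2,-15,0],[1.5,-18,0]],"turn":[[0,0,-1],[0,0,-3],[0,0,-5],[0,0,-7],[0,0,-9]],"gripper":[1,1,1,1,1]}'
python3 -m crank '{"travel":[[0,-3,0],[0,-6,0],[0,-9,0],[0,-11,0],[0,-12,0]],"turn":[[0,0,-2],[0,0,-4],[0,0,-6],[0,0,-8],[0,0,-9.4]],"gripper":[1,1,1,1,1]}'
python3 -m crank '{"travel":[[0,0,0],[0,0,0],[0,0,0],[0,0,0],[0,0,0]],"turn":[[0,0,0],[0,0,0],[0,0,0],[0,0,0],[0,0,0]],"gripper":[1,1,1,1,1]}'
python3 - <<'E'
from h import *
f=bot.grab_frame("wrist");np.save("pics/w3.npy",f["pixels"]);cv2.imwrite("pics/w3.png",f["pixels"][:,:,::-1]);np.save("pics/w3E.npy",f["extrinsics"]);print(f["extrinsics"].tolist() if hasattr(f["extrinsics"],"tolist") else f["extrinsics"],f["cx"],f["cy"])
E
```

```text
clock: 4.85
position: [0.4943, 0.2726, 0.2137]
tool_rot: [-3.141, -0.0, 0.181]
force: [-1.2, -0.1, -1.8]
grip_width: 0.0153
finger_force: 77.9
clock: 5.35
position: [0.4942, 0.2727, 0.3246]
tool_rot: [-3.141, -0.001, 0.181]
force: [-0.2, 0.2, -0.2]
grip_width: 0.0149
finger_force: 77.9
clock: 5.85
position: [0.5091, 0.0901, 0.3232]
tool_rot: [3.141, -0.001, 0.021]
force: [0.6, 0.4, -1.5]
grip_width: 0.0151
finger_force: 78.1
clock: 6.35
position: [0.5092, -0.0289, 0.3228]
tool_rot: [3.142, -0.001, -0.144]
force: [-0.2, 0.9, -0.6]
grip_width: 0.0148
finger_force: 78.1
clock: 6.85
position: [0.5093, -0.0268, 0.3223]
tool_rot: [-3.141, 0.0, -0.14]
force: [0.6, -0.0, -1.1]
grip_width: 0.0156
finger_force: 78.1
[[-0.1380842427925135, -0.9904204791849806, -0.00012768482676402097, 0.04317820941853158], [-0.9399184496327145, 0.13100261520700468, 0.3152643697739456, 0.41234590311649266], [-0.3122275611352334, 0.043653055104107906, -0.9490038782047336, 0.6264176594054789], [0.0, 0.0, 0.0, 1.0]] 256.2159069127775 188.26940198755918
```

View pics/w3.png

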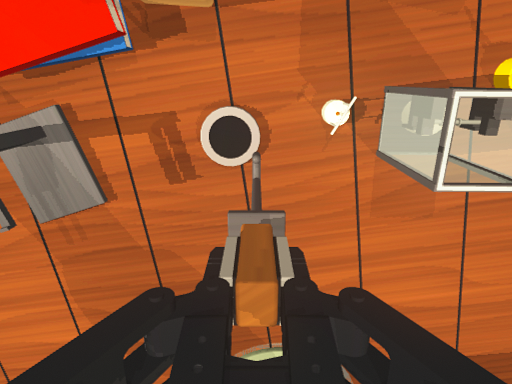

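The rod is held with its tip at (256,157). The pad is at (230,136) and the lantern rim starts at (437,188). Next I'll check the rod's alignment and the pad position.

Run:
```python
from h import *
np.set_printoptions(precision=4,suppress=True)
f=bot.grab_frame("wrist");im=f["pixels"];s=bot.observe();p=s["position"];y=s["tool_rot"][2]
h=cv2.cvtColor(im,cv2.COLOR_RGB2HSV)
ex=np.array([np.cos(y),np.sin(y),0]);o=p-[0,0,.1228]
print("pred tip",proj(f,o+.0245*ex+[0,0,.0185]),proj(f,o+.021*ex+[0,0,.0185]),"foot",proj(f,o+[0,0,.0035]),"flange corners",proj(f,o+.015*ex+[0,0,.111]))
g=((h[...,1]<60)&(h[...,2]>120)).astype(np.uint8);g[:, :195]=0;g[:,265:]=0;g[:95]=0;g[152:]=0
c=max(cv2.findContours(g,0,1)[0],key=cv2.contourArea);P=np.array([onz(f,*q[0],.012)[:2]*1000 for q in c if q[0][1]<150],np.float32)
A=np.c_[2*P,np.ones(len(P))];sol=np.linalg.lstsq(A,(P**2).sum(1),rcond=None)[0];print("pad",sol[:2],np.sqrt(sol[2]+sol[0]**2+sol[1]**2))
print("rim corner outer",onz(f,437,190,.165),onz(f,452,88,.165))
t=bot.grab_frame("top");h=cv2.cvtColor(t["pixels"],cv2.COLOR_RGB2HSV)
d=(h[...,2]<60).astype(np.uint8);d[:,:222]=0;d[:,252:]=0;d[:215]=0;d[245:]=0
c=max(cv2.findContours(d,0,1)[0],key=cv2.contourArea);print(cv2.minEnclosingCircle(np.array([onz(t,*q[0],.012)[:2]*1000 for q in c],np.float32)))
```

```text
pred tip [255.6027 156.6793] [255.5995 161.0995] foot [255.6156 181.274 ] flange corners [255.2506 215.1797]
pad [522.1554   7.7501] 35.40937813174497
rim corner outer [ 0.4646 -0.1984  0.165 ] [ 0.5587 -0.2082  0.165 ]Traceback (most recent call last):
  File "<stdin>", line 13, in <module>
ValueError: max() iterable argument is empty
```

```bash
python3 -m crank '{"travel":[[-0.6,-3,0],[-1.2,-8,0],[-1.9,-13,0],[-2.6,-18,0],[-3.1,-21.9,0]],"turn":[[0,0,0],[0,0,0],[0,0,0],[0,0,0],[0,0,0]],"gripper":[1,1,1,1,1]}'
python3 -m crank '{"travel":[[0,0,0],[0,0,0],[0,0,0],[0,0,0],[0,0,0]],"turn":[[0,0,0],[0,0,0],[0,0,0],[0,0,0],[0,0,0]],"gripper":[1,1,1,1,1]}'
python3 - <<'E'
from h import *
np.set_printoptions(precision=4,suppress=True)
f=bot.grab_frame("wrist");s=bot.observe();p=s["position"];print(p,s["tool_rot"]);y=-.142
O=np.array([.5122,-.2505,0]);ex=np.array([np.cos(y),np.sin(y),0]);ey=np.array([-ex[1],ex[0],0])
im=f["pixels"].copy()
L=lambda a,b,c:O+a*ex+b*ey+np.array([0,0,c])
im=cv2.resize(im,(1024,768),interpolation=cv2.INTER_CUBIC)
def dot(P,c):
    q=(proj(f,P)+.5)*2;cv2.circle(im,tuple(int(v) for v in q),2,c,-1)
for a,b in((-.052,-.042),(-.052,.042),(.032,.042),(.032,-.042)):dot(L(a,b,.165),(255,0,0))
for b in(-.037,-.0145,0,.0145,.037):dot(L(0,b,.086),(0,255,0))
im=im[0:440,200:820];print(im.shape)
cv2.imwrite("pics/w4.png",im[:,:,::-1]);np.save("pics/w4.npy",f["pixels"])
E
```

```text
clock: 7.5
position: [0.4773, -0.2491, 0.3225]
tool_rot: [3.141, -0.0, -0.142]
force: [1.7, 0.3, -0.8]
grip_width: 0.0151
finger_force: 78.2
clock: 8.0
position: [0.4786, -0.2456, 0.3224]
tool_rot: [-3.141, -0.0, -0.139]
force: [0.2, -0.9, -1.3]
grip_width: 0.015
finger_force: 78.3
[ 0.4785 -0.2457  0.3224] [-3.1415 -0.0001 -0.1395]
(440, 620, 3)
```

View pics/w4.png

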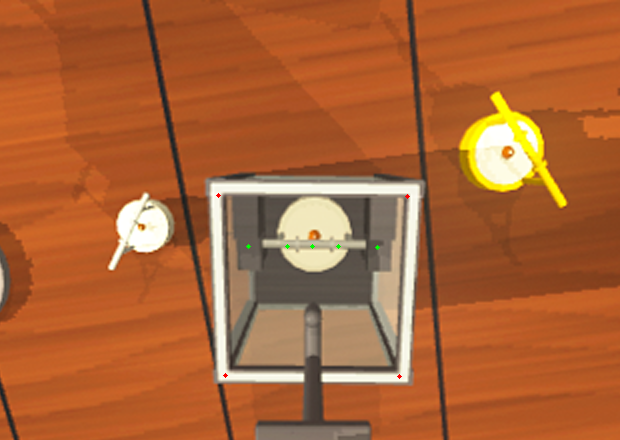

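The view matches the predicted dots to within about 1.5 mm: the bar centre is at (314,243) against a predicted (312,246), and the hook tip is at (313,312), over the open shaft. I'll use lantern origin (.5134,-.2517) and descend.

```bash
python3 -m crank '{"travel":[[0.2,-0.1,-0.5],[0.2,-0.1,-2],[0.2,-0.1,-4],[0.2,-0.1,-6],[0.2,-0.1,-7.5]],"turn":[[0,0,0],[0,0,0],[0,0,0],[0,0,0],[0,0,0]],"gripper":[1,1,1,1,1]}'
python3 -m crank '{"travel":[[0,0,-1.5],[0,0,-3],[0,0,-4.5],[0,0,-5.7],[0,0,-6.5]],"turn":[[0,0,0],[0,0,0],[0,0,0],[0,0,0],[0,0,0]],"gripper":[1,1,1,1,1]}'
python3 -m crank '{"travel":[[0,0,0],[0,0,0],[0,0,0],[0,0,0],[0,0,0]],"turn":[[0,0,0],[0,0,0],[0,0,0],[0,0,0],[0,0,0]],"gripper":[1,1,1,1,1]}'
python3 - <<'E'
from h import *
f=bot.grab_frame("wrist");s=bot.observe();print(s["position"],s["force"])
im=cv2.resize(f["pixels"],(1024,768),interpolation=cv2.INTER_CUBIC)[:460,200:820]
cv2.imwrite("pics/w5.png",im[:,:,::-1])
E
```

```text
clock: 8.55
position: [0.4801, -0.2471, 0.2458]
tool_rot: [-3.141, 0.001, -0.14]
force: [-0.1, 0.7, -1.4]
grip_width: 0.015
finger_force: 78.3
clock: 9.05
position: [0.4801, -0.2472, 0.1812]
tool_rot: [-3.141, 0.001, -0.14]
force: [0.3, -1.1, -0.3]
grip_width: 0.0151
finger_force: 78.3
clock: 9.55
position: [0.4804, -0.2474, 0.1826]
tool_rot: [3.142, -0.001, -0.141]
force: [-0.1, -0.3, -0.5]
grip_width: 0.0153
finger_force: 78.3
[ 0.48035728 -0.24743463  0.18254711] [-0.05934998 -0.61967109 -0.66048253]
```

View pics/w5.png

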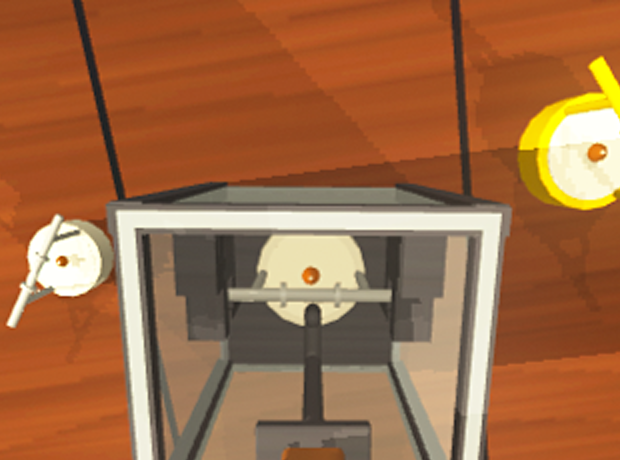

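The hook tip (312,312) is midway between the collars (283 and 338) and short of the bar. I'll move it under the bar and then raise it close to contact.

```bash
python3 -m crank '{"travel":[[0.3,-0.04,0],[0.9,-0.12,0],[1.5,-0.2,0],[2,-0.28,0],[2.25,-0.3,0]],"turn":[[0,0,0],[0,0,0],[0,0,0],[0,0,0],[0,0,0]],"gripper":[1,1,1,1,1]}'
python3 -m crank '{"travel":[[0,0,0],[0,0,0],[0,0,0.3],[0,0,0.7],[0,0,1.1]],"turn":[[0,0,0],[0,0,0],[0,0,0],[0,0,0],[0,0,0]],"gripper":[1,1,1,1,1]}'
python3 -m crank '{"travel":[[0,0,0.1],[0,0,0.2],[0,0,0.3],[0,0,0.4],[0,0,0.4]],"turn":[[0,0,0],[0,0,0],[0,0,0],[0,0,0],[0,0,0]],"gripper":[1,1,1,1,1]}'
python3 - <<'E'
from h import *
F=[]
for i in range(8):
    f=bot.grab_frame("wrist");F.append(bot.observe()["force"])
s=bot.observe();print(s["position"],np.mean(F,0),np.std(F,0))
im=cv2.resize(f["pixels"],(1024,768),interpolation=cv2.INTER_CUBIC)[:460,200:820]
cv2.imwrite("pics/w6.png",im[:,:,::-1])
E
```

```text
clock: 10.1
position: [0.5034, -0.2504, 0.1822]
tool_rot: [-3.142, -0.0, -0.14]
force: [0.1, -0.2, -0.8]
grip_width: 0.0152
finger_force: 78.3
clock: 10.6
position: [0.5027, -0.2505, 0.1938]
tool_rot: [3.142, -0.0, -0.141]
force: [-0.1, -0.8, -0.7]
grip_width: 0.015
finger_force: 78.3
clock: 11.1
position: [0.5028, -0.2504, 0.1973]
tool_rot: [-3.142, 0.0, -0.141]
force: [0.1, -0.2, -0.7]
grip_width: 0.0154
finger_force: 78.3
[ 0.50272797 -0.25038297  0.1972504 ] [ 0.11615091  0.17409348 -1.41058959] [0.57544255 0.6567475  0.32644192]
```

View pics/w6.png

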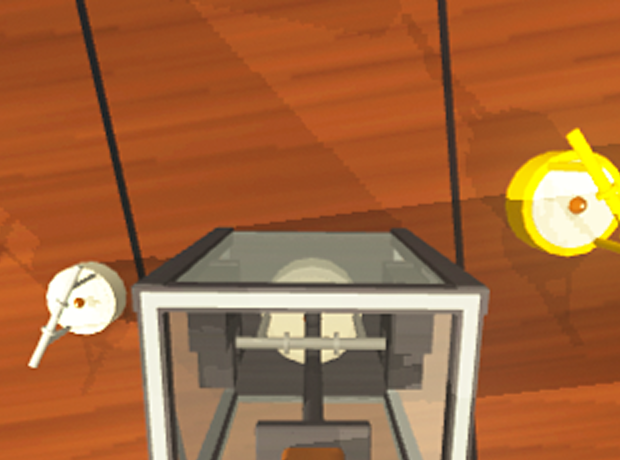

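The rod's hook passes under the bar at (311,342), midway between the collars. Baseline fz is about -1.2 N. I'll raise it in small steps and watch the force.

```bash
r(){ grep -E 'position|force: \[' ; }
python3 -m crank '{"travel":[[0,0,0.06],[0,0,0.12],[0,0,0.18],[0,0,0.24],[0,0,0.3]],"turn":[[0,0,0],[0,0,0],[0,0,0],[0,0,0],[0,0,0]],"gripper":[1,1,1,1,1]}'|r
python3 -m crank '{"travel":[[0,0,0.06],[0,0,0.12],[0,0,0.18],[0,0,0.24],[0,0,0.3]],"turn":[[0,0,0],[0,0,0],[0,0,0],[0,0,0],[0,0,0]],"gripper":[1,1,1,1,1]}'|r
python3 -m crank '{"travel":[[0,0,0.02],[0,0,0.04],[0,0,0.06],[0,0,0.08],[0,0,0.1]],"turn":[[0,0,0],[0,0,0],[0,0,0],[0,0,0],[0,0,0]],"gripper":[1,1,1,1,1]}'|r
python3 -m crank '{"travel":[[0,0,0.02],[0,0,0.04],[0,0,0.06],[0,0,0.08],[0,0,0.1]],"turn":[[0,0,0],[0,0,0],[0,0,0],[0,0,0],[0,0,0]],"gripper":[1,1,1,1,1]}'|r
```

```text
position: [0.5027, -0.2504, 0.2003]
force: [0.4, -0.4, -2.0]
position: [0.5028, -0.2504, 0.2033]
force: [0.3, 0.0, -2.5]
position: [0.5028, -0.2503, 0.2043]
force: [-0.6, 0.4, -2.2]
position: [0.5028, -0.2504, 0.2053]
force: [-0.2, 1.0, -2.4]
```

```bash
cat > chk.py <<'E'
import sys,re
t=sys.stdin.read();z=float(re.search(r'position: \[.*?, .*?, (.*?)\]',t)[1]);f=float(re.search(r'\nforce: \[.*?, .*?, (.*?)\]',t)[1]);print(z,f)
sys.exit(f<-4.2)
E
python3 -m crank '{"travel":[[0,0,0.02],[0,0,0.04],[0,0,0.06],[0,0,0.06],[0,0,0.06]],"turn":[[0,0,0],[0,0,0],[0,0,0],[0,0,0],[0,0,0]],"gripper":[1,1,1,1,1]}'|python3 chk.py &&
python3 -m crank '{"travel":[[0,0,0.02],[0,0,0.04],[0,0,0.06],[0,0,0.06],[0,0,0.06]],"turn":[[0,0,0],[0,0,0],[0,0,0],[0,0,0],[0,0,0]],"gripper":[1,1,1,1,1]}'|python3 chk.py &&
python3 -m crank '{"travel":[[0,0,0.02],[0,0,0.04],[0,0,0.06],[0,0,0.06],[0,0,0.06]],"turn":[[0,0,0],[0,0,0],[0,0,0],[0,0,0],[0,0,0]],"gripper":[1,1,1,1,1]}'|python3 chk.py &&
python3 -m crank '{"travel":[[0,0,0.02],[0,0,0.04],[0,0,0.06],[0,0,0.06],[0,0,0.06]],"turn":[[0,0,0],[0,0,0],[0,0,0],[0,0,0],[0,0,0]],"gripper":[1,1,1,1,1]}'|python3 chk.py &&
python3 -m crank '{"travel":[[0,0,0.02],[0,0,0.04],[0,0,0.06],[0,0,0.06],[0,0,0.06]],"turn":[[0,0,0],[0,0,0],[0,0,0],[0,0,0],[0,0,0]],"gripper":[1,1,1,1,1]}'|python3 chk.py &&
python3 -m crank '{"travel":[[0,0,0.02],[0,0,0.04],[0,0,0.06],[0,0,0.06],[0,0,0.06]],"turn":[[0,0,0],[0,0,0],[0,0,0],[0,0,0],[0,0,0]],"gripper":[1,1,1,1,1]}'|python3 chk.py &&
python3 -m crank '{"travel":[[0,0,0.02],[0,0,0.04],[0,0,0.06],[0,0,0.06],[0,0,0.06]],"turn":[[0,0,0],[0,0,0],[0,0,0],[0,0,0],[0,0,0]],"gripper":[1,1,1,1,1]}'|python3 chk.py &&
python3 -m crank '{"travel":[[0,0,0.02],[0,0,0.04],[0,0,0.06],[0,0,0.06],[0,0,0.06]],"turn":[[0,0,0],[0,0,0],[0,0,0],[0,0,0],[0,0,0]],"gripper":[1,1,1,1,1]}'|python3 chk.py
```

```text
0.2059 -3.0
0.2065 -3.0
0.2071 -3.1
0.2076 -8.3
```

The stop is felt at TCP z ≈ .2072. I'll back off to about .206, mid-play, and draw out slowly with a force check.

```bash
r(){ grep -E 'position|force: \[' ; }
python3 -m crank '{"travel":[[0,0,-0.08],[0,0,-0.16],[0,0,-0.16],[0,0,-0.16],[0,0,-0.16]],"turn":[[0,0,0],[0,0,0],[0,0,0],[0,0,0],[0,0,0]],"gripper":[1,1,1,1,1]}'|r
python3 -m crank '{"travel":[[-0.1,0.014,0],[-0.2,0.028,0],[-0.3,0.042,0],[-0.4,0.057,0],[-0.5,0.07,0]],"turn":[[0,0,0],[0,0,0],[0,0,0],[0,0,0],[0,0,0]],"gripper":[1,1,1,1,1]}'|r
python3 -m crank '{"travel":[[-0.1,0.014,0],[-0.2,0.028,0],[-0.3,0.042,0],[-0.4,0.057,0],[-0.4,0.057,0]],"turn":[[0,0,0],[0,0,0],[0,0,0],[0,0,0],[0,0,0]],"gripper":[1,1,1,1,1]}'|r
```

```text
position: [0.5028, -0.2504, 0.2062]
force: [0.4, 0.6, -1.4]
position: [0.4976, -0.2497, 0.2061]
force: [0.6, 0.6, -2.6]
position: [0.4937, -0.2491, 0.2061]
force: [0.2, -0.2, -2.6]
```

```bash
cat > chx.py <<'E'
import sys,re
t=sys.stdin.read();p=re.search(r'position: (\[.*?\])',t)[1];f=eval(re.search(r'\nforce: (\[.*?\])',t)[1]);print(p,f)
sys.exit(abs(f[0])>3.5 or abs(f[1])>3.5 or not -6<f[2]<1)
E
python3 -m crank '{"travel":[[-0.1,0.014,0],[-0.2,0.028,0],[-0.3,0.042,0],[-0.4,0.057,0],[-0.4,0.057,0]],"turn":[[0,0,0],[0,0,0],[0,0,0],[0,0,0],[0,0,0]],"gripper":[1,1,1,1,1]}'|python3 chx.py &&
python3 -m crank '{"travel":[[-0.1,0.014,0],[-0.2,0.028,0],[-0.3,0.042,0],[-0.4,0.057,0],[-0.4,0.057,0]],"turn":[[0,0,0],[0,0,0],[0,0,0],[0,0,0],[0,0,0]],"gripper":[1,1,1,1,1]}'|python3 chx.py &&
python3 -m crank '{"travel":[[-0.1,0.014,0],[-0.2,0.028,0],[-0.3,0.042,0],[-0.4,0.057,0],[-0.4,0.057,0]],"turn":[[0,0,0],[0,0,0],[0,0,0],[0,0,0],[0,0,0]],"gripper":[1,1,1,1,1]}'|python3 chx.py &&
python3 -m crank '{"travel":[[-0.1,0.014,0],[-0.2,0.028,0],[-0.3,0.042,0],[-0.4,0.057,0],[-0.45,0.06,0]],"turn":[[0,0,0],[0,0,0],[0,0,0],[0,0,0],[0,0,0]],"gripper":[1,1,1,1,1]}'|python3 chx.py
python3 - <<'E'
from h import *
f=bot.grab_frame("wrist");print(bot.observe()["position"])
im=cv2.resize(f["pixels"],(1024,768),interpolation=cv2.INTER_CUBIC)[:460,200:820]
cv2.imwrite("pics/w7.png",im[:,:,::-1])
E
```

```text
[0.4896, -0.2486, 0.2061] [-0.3, 0.9, -2.3]
[0.4856, -0.248, 0.2061] [-0.2, -0.6, -2.3]
[0.4816, -0.2474, 0.2061] [0.2, 0.8, -2.9]
[0.4771, -0.2468, 0.2061] [-0.6, 0.3, -3.1]
[ 0.47712213 -0.24682558  0.20611721]
```

View pics/w7.png

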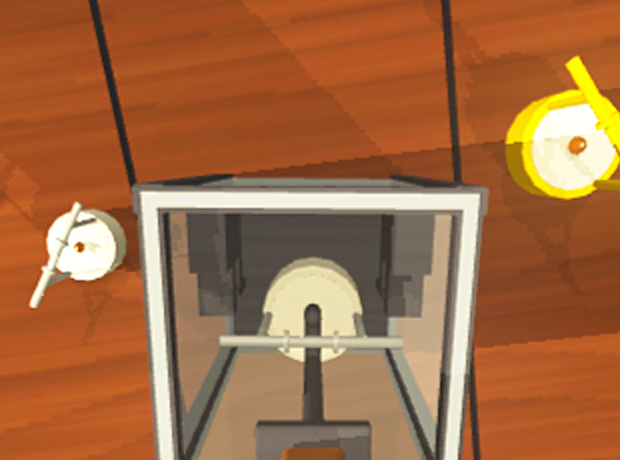

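The bar now spans (220..402, 343), fully clear of the cheeks, with the tip at (312,310). I'll compute its x.

Run:
```python
from h import *
f=bot.grab_frame("wrist");p=bot.observe()["position"]
O=np.array([.5134,-.2517,0]);y=-.142;ex=np.array([np.cos(y),np.sin(y),0]);ey=np.array([-ex[1],ex[0],0])
for u,v in((311,343),(222,341),(401,343)):
    P=onz(f,(200+u)/2-.25,v/2-.25,p[2]-.1228+.0095);print((P-O)@ex,(P-O)@ey)
P=onz(f,(200+312)/2-.25,308/2-.25,p[2]-.1228+.0185);print("tip",(P-O)@ex,"rod",(p-O)@ex,(p-O)@ey)
```

```text
-0.026213800987601787 -0.00013902867699872208
-0.025458364183072197 0.03596435778140669
-0.02612791088114055 -0.03668327123016144
tip -0.009780087550926827 rod -0.03651440964085201 -0.00031050730528653196
```

```bash
python3 -m crank '{"travel":[[0.1,-0.014,0],[0.2,-0.03,0],[0.3,-0.043,0],[0.4,-0.057,0],[0.5,-0.07,0]],"turn":[[0,0,0],[0,0,0],[0,0,0],[0,0,0],[0,0,0]],"gripper":[1,1,1,1,1]}'|python3 chx.py &&
python3 -m crank '{"travel":[[0,0,0.1],[0,0,0.3],[0,0,0.6],[0,0,1],[0,0,1.4]],"turn":[[0,0,0],[0,0,0],[0,0,0],[0,0,0],[0,0,0]],"gripper":[1,1,1,1,1]}'|python3 chx.py &&
python3 -m crank '{"travel":[[0,0,0.5],[0,0,1],[0,0,1.6],[0,0,2.2],[0,0,2.8]],"turn":[[0,0,0],[0,0,0],[0,0,0],[0,0,0],[0,0,0]],"gripper":[1,1,1,1,1]}'|python3 chx.py &&
python3 -m crank '{"travel":[[0,0,0.7],[0,0,1.4],[0,0,2.1],[0,0,2.8],[0,0,3.5]],"turn":[[0,0,0],[0,0,0],[0,0,0],[0,0,0],[0,0,0]],"gripper":[1,1,1,1,1]}'|python3 chx.py &&
python3 -m crank '{"travel":[[0,0,0.9],[0,0,1.8],[0,0,2.7],[0,0,3.6],[0,0,4.5]],"turn":[[0,0,0],[0,0,0],[0,0,0],[0,0,0],[0,0,0]],"gripper":[1,1,1,1,1]}'|python3 chx.py &&
python3 -m crank '{"travel":[[0,0,1],[0,0,2],[0,0,3],[0,0,4],[0,0,5]],"turn":[[0,0,0],[0,0,0],[0,0,0],[0,0,0],[0,0,0]],"gripper":[1,1,1,1,1]}'|python3 chx.py &&
python3 -m crank '{"travel":[[0,0,0.8],[0,0,1.2],[0,0,1.4],[0,0,1.5],[0,0,1.5]],"turn":[[0,0,0],[0,0,0],[0,0,0],[0,0,0],[0,0,0]],"gripper":[1,1,1,1,1]}'|python3 chx.py
python3 - <<'E'
from h import *
s=bot.observe();print(s["clock"],s["position"])
f=bot.grab_frame("side")
cv2.imwrite("pics/s2.png",f["pixels"][80:260,220:400,::-1])
E
```

```text
[0.4824, -0.2475, 0.2061] [-0.2, -0.3, -2.8]
[0.4823, -0.2475, 0.2206] [0.0, -0.1, -2.1]
[0.4823, -0.2475, 0.2487] [0.1, 0.6, -2.6]
[0.4823, -0.2475, 0.2837] [-0.1, -0.0, -2.8]
[0.4823, -0.2475, 0.3289] [0.4, -0.6, -2.2]
[0.4823, -0.2475, 0.3789] [-0.2, -0.5, -2.6]
[0.4822, -0.2475, 0.3929] [-0.4, -0.4, -2.4]
22.6 [ 0.48221637 -0.24748388  0.39290741]
```

View pics/s2.png

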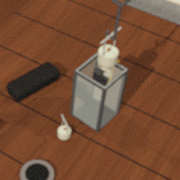

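The side crop shows the candle hanging on the hook above the rim at about (108,55). I've already used up the picture-viewing allowance, so from here I'll measure numerically only. Next is the pad centre.

Run:
```python
from h import *
for n in("top","side"):
    f=bot.grab_frame(n);h=cv2.cvtColor(f["pixels"],cv2.COLOR_RGB2HSV)
    u,v=proj(f,[.519,.009,.012]).astype(int)
    for S,V in((70,70),(90,60),(110,0)):
        m=((h[...,1]<S)&(h[...,2]>V)).astype(np.uint8);k=np.zeros_like(m);k[v-26:v+26,u-26:u+26]=1;m*=k
        c=cv2.convexHull(max(cv2.findContours(m,0,1)[0],key=cv2.contourArea))
        P=np.array([onz(f,*q[0],.012)[:2]*1000 for q in c],np.float32);print(n,cv2.minEnclosingCircle(P),cv2.fitEllipse(P) if len(P)>4 else 0)
```

```text
top ((518.1873168945312, 7.9062113761901855), 43.026466369628906) ((518.2766723632812, 8.649585723876953), (83.72724914550781, 85.29197692871094), 103.34233093261719)
top ((518.5170288085938, 8.79378890991211), 43.5072135925293) ((518.4655151367188, 8.784158706665039), (85.66071319580078, 86.25538635253906), 120.11492919921875)
top ((519.302734375, 8.69400691986084), 44.895599365234375) ((518.8522338867188, 8.76842212677002), (87.10406494140625, 88.17391967773438), 90.23682403564453)
side ((518.5208740234375, 12.085990905761719), 44.28489685058594) ((519.1629028320312, 11.675559997558594), (83.917236328125, 88.29977416992188), 27.895606994628906)
side ((519.8328857421875, 12.019890785217285), 45.47825622558594) ((519.0833740234375, 11.745895385742188), (85.86739349365234, 90.24815368652344), 29.135427474975586)
side ((519.07177734375, 11.826496124267578), 46.12798309326172) ((519.2239379882812, 11.805310249328613), (87.11254119873047, 92.33313751220703), 33.38294219970703)
```

```bash
python3 -m crank '{"travel":[[0.1,0.5,0],[0.2,1.5,0],[0.3,3,0],[0.5,5,0],[0.7,7,0]],"turn":[[0,0,0],[0,0,0],[0,0,0],[0,0,0],[0,0,0]],"gripper":[1,1,1,1,1]}'|python3 chx.py &&
python3 -m crank '{"travel":[[0.2,2.2,0],[0.4,4.4,0],[0.7,6.6,0],[0.9,8.8,0],[1.1,11,0]],"turn":[[0,0,0],[0,0,0],[0,0,0],[0,0,0],[0,0,0]],"gripper":[1,1,1,1,1]}'|python3 chx.py &&
python3 -m crank '{"travel":[[0.25,2,0],[0.5,4,0],[0.7,6,0],[0.8,7.3,0],[0.85,7.9,0]],"turn":[[0,0,0],[0,0,0],[0,0,0],[0,0,0],[0,0,0]],"gripper":[1,1,1,1,1]}'|python3 chx.py &&
python3 -m crank '{"travel":[[0,0,-0.5],[0,0,-1.5],[0,0,-3],[0,0,-4.5],[0,0,-6]],"turn":[[0,0,0],[0,0,0],[0,0,0],[0,0,0],[0,0,0]],"gripper":[1,1,1,1,1]}'|python3 chx.py &&
python3 -m crank '{"travel":[[0,0,-1.5],[0,0,-3],[0,0,-4.5],[0,0,-6],[0,0,-7.2]],"turn":[[0,0,0],[0,0,0],[0,0,0],[0,0,0],[0,0,0]],"gripper":[1,1,1,1,1]}'|python3 chx.py &&
python3 -m crank '{"travel":[[0,0,-1],[0,0,-2],[0,0,-2.8],[0,0,-3.4],[0,0,-3.8]],"turn":[[0,0,0],[0,0,0],[0,0,0],[0,0,0],[0,0,0]],"gripper":[1,1,1,1,1]}'|python3 chx.py
python3 -m crank '{"travel":[[0,0,0],[0,0,0],[0,0,0],[0,0,0],[0,0,0]],"turn":[[0,0,0],[0,0,0],[0,0,0],[0,0,0],[0,0,0]],"gripper":[1,1,1,1,1]}'|python3 chx.py
python3 - <<'E'
from h import *
p=bot.observe();print(p["clock"])
f=bot.grab_frame("wrist");p=bot.observe()["position"]
h=cv2.cvtColor(f["pixels"],cv2.COLOR_RGB2HSV)
# candle cup (cream) & pad
c0=proj(f,[p[0]+.01,p[1]-.0015,p[2]-.16]);print("pred cup top px",c0)
m=((h[...,1]<70)&(h[...,2]>150)).astype(np.uint8)
n,l,st,ct=cv2.connectedComponentsWithStats(m)
for k in range(1,n):
    if st[k][4]>150:print(st[k],ct[k],f["pixels"][l==k].mean(0).astype(int))
print([h[int(c0[1])+dy,int(c0[0])-30:int(c0[0])+31:10].tolist() for dy in(-20,-10,0)])
E
```

```text
[0.4893, -0.1755, 0.3932] [0.2, -0.2, -3.4]
[0.5, -0.0652, 0.3932] [1.0, -1.2, -3.0]
[0.5086, 0.0133, 0.3931] [0.8, 0.3, -2.5]
[0.5084, 0.0104, 0.3317] [0.5, 0.4, -2.9]
[0.5083, 0.0105, 0.2596] [-0.2, -0.8, -2.1]
[0.5088, 0.0115, 0.2226] [-0.8, 0.8, -2.6]
[0.5089, 0.0115, 0.2233] [0.3, 0.1, -2.8]
26.25
pred cup top px [255.64918741 158.52966016]
[ 444   90   68  103 5438] [482.00441339 136.27988231] [182 179 157]
[ 374   95   56   50 1167] [396.739503   115.43016281] [249 247 230]
[  2 109  40  25 510] [ 22.85098039 121.27058824] [155 142 129]
[ 210  108   91   75 3590] [255.55626741 147.78913649] [230 221 202]
[ 42 152  32  42 197] [ 58.08121827 166.72588832] [153 140 127]
[277 237  17  49 431] [283.97679814 259.64733179] [157 143 121]
[220 238  16  48 414] [228.25120773 259.2705314 ] [157 143 121]
[[[16, 53, 211], [26, 50, 253], [30, 5, 255], [28, 17, 255], [30, 3, 255], [24, 90, 74], [17, 59, 186]], [[17, 54, 211], [30, 5, 255], [30, 3, 255], [30, 3, 255], [30, 8, 255], [30, 8, 255], [18, 60, 191]], [[18, 51, 228], [29, 22, 254], [30, 14, 254], [19, 53, 165], [27, 22, 254], [23, 55, 204], [18, 57, 184]]]
```

Run:
```python
from h import *
f=bot.grab_frame("wrist");p=bot.observe()["position"];y=-.14;ex=np.array([np.cos(y),np.sin(y)]);ey=np.array([-ex[1],ex[0]])
h=cv2.cvtColor(f["pixels"],cv2.COLOR_RGB2HSV);ctr=np.array([.519,.010])
def ext(m,z,r):
    m=m.astype(np.uint8);k=np.zeros_like(m);k[90:200,200:312]=1;m*=k
    m=cv2.morphologyEx(m,cv2.MORPH_OPEN,np.ones((3,3)))
    c=max(cv2.findContours(m,0,1)[0],key=cv2.contourArea);print(cv2.boundingRect(c))
    P=np.array([onz(f,*q[0],z)[:2] for q in c])-ctr;X,Y=P@ex,P@ey
    print("far-edge x centre",X.max()-r,"y centre",(Y.max()+Y.min())/2,"half width",(Y.max()-Y.min())/2,"near",X.min())
ext((h[...,1]<80)&(h[...,2]>150),.012,.042)
ext((h[...,1]<45)&(h[...,2]>238),p[2]-.1603,.024)
print((p[:2]-ctr)@ex,(p[:2]-ctr)@ey,p)
t=bot.grab_frame("top");h=cv2.cvtColor(t["pixels"],cv2.COLOR_RGB2HSV);u,v=proj(t,[.519,.01,.06]).astype(int)
print(h[v-14:v+14:3,u-18:u+19:4,1:].reshape(10,-1,2).tolist())
```

```text
(210, 108, 91, 74)
far-edge x centre 0.0004159628854705083 y centre 0.0007794991758525716 half width 0.05061532876758634 near -0.03825384091221316
(210, 134, 68, 48)
far-edge x centre -0.0010450753394840653 y centre 0.011837479943822565 half width 0.03208193673240582 near -0.02262558311214507
-0.010314029143451952 7.839985276959067e-05 [0.50879782 0.01151688 0.22316125]
[[[44, 162], [43, 159], [44, 155], [46, 150], [46, 144], [45, 136], [47, 126], [46, 116], [45, 113], [47, 126]], [[44, 162], [43, 159], [46, 155], [46, 151], [46, 144], [47, 137], [46, 128], [50, 118], [49, 114], [47, 109]], [[44, 163], [43, 160], [46, 156], [45, 152], [44, 145], [46, 138], [45, 129], [49, 120], [49, 115], [44, 109]], [[45, 163], [45, 160], [45, 157], [45, 153], [45, 146], [47, 140], [45, 130], [46, 121], [47, 114], [46, 111]], [[44, 163], [43, 160], [45, 157], [46, 154], [44, 146], [47, 141], [43, 132], [48, 122], [46, 116], [48, 112]], [[44, 163], [41, 160], [44, 157], [46, 154], [43, 147], [47, 141], [44, 134], [49, 124], [47, 115], [48, 112]], [[45, 164], [45, 160], [45, 158], [46, 154], [45, 148], [47, 142], [43, 135], [47, 125], [48, 117], [47, 113]], [[44, 164], [44, 161], [45, 158], [46, 154], [46, 150], [46, 143], [45, 136], [47, 126], [48, 118], [49, 114]], [[45, 164], [43, 161], [45, 159], [46, 154], [46, 150], [44, 144], [45, 137], [46, 128], [45, 119], [49, 114]], [[44, 164], [44, 162], [45, 160], [44, 155], [46, 151], [46, 145], [46, 138], [46, 128], [49, 120], [48, 116]]]
```

Candle and pad agree to about 1.5 mm. Now I'll lower it, unhook, back out and rise.

```bash
python3 -m crank '{"travel":[[0,0,-0.5],[0,0,-1],[0,0,-1.4],[0,0,-1.6],[0,0,-1.75]],"turn":[[0,0,0],[0,0,0],[0,0,0],[0,0,0],[0,0,0]],"gripper":[1,1,1,1,1]}'|python3 chx.py &&
python3 -m crank '{"travel":[[0,0,-0.1],[0,0,-0.2],[0,0,-0.3],[0,0,-0.4],[0,0,-0.5]],"turn":[[0,0,0],[0,0,0],[0,0,0],[0,0,0],[0,0,0]],"gripper":[1,1,1,1,1]}'|python3 chx.py &&
python3 -m crank '{"travel":[[0,0,-0.2],[0,0,-0.5],[0,0,-0.9],[0,0,-1.3],[0,0,-1.5]],"turn":[[0,0,0],[0,0,0],[0,0,0],[0,0,0],[0,0,0]],"gripper":[1,1,1,1,1]}'|python3 chx.py
python3 - <<'E'
from h import *
F=[]
for i in range(4):f=bot.grab_frame("wrist");F.append(bot.observe()["force"])
p=bot.observe()["position"];print(np.mean(F,0),p)
h=cv2.cvtColor(f["pixels"],cv2.COLOR_RGB2HSV)
m=((h[...,1]<45)&(h[...,2]>238)).astype(np.uint8);m[:60]=0;m[260:]=0;m[:,:180]=0;m[:,330:]=0
n,l,st,c=cv2.connectedComponentsWithStats(m);print(st[1:][st[1:,4]>60])
print("pred bar px if standing centred",proj(f,[.519,.010,.089]),"cup left/right",proj(f,[.519+.0034,.010+.0238,.042]),proj(f,[.519-.0034,.010-.0238,.042]))
E
```

```text
[0.5087, 0.0115, 0.2053] [0.7, 0.1, -2.1]
[0.5088, 0.0115, 0.2006] [-0.2, 0.3, -1.0]
[0.5086, 0.0115, 0.185] [-0.3, -0.7, -1.2]
[ 0.11924529 -0.02141323 -1.72298598] [0.50879241 0.01147692 0.18559964]
[[ 208  135   97   51 1929]]
pred bar px if standing centred [255.41840952 177.06898774] cup left/right [228.82012814 162.23777443] [282.25238318 162.35759643]
```

```bash
python3 -m crank '{"travel":[[-0.1,0.01,0],[-0.3,0.04,0],[-0.6,0.08,0],[-0.9,0.13,0],[-1.2,0.17,0]],"turn":[[0,0,0],[0,0,0],[0,0,0],[0,0,0],[0,0,0]],"gripper":[1,1,1,1,1]}'|python3 chx.py &&
python3 -m crank '{"travel":[[-0.5,0.07,0],[-1,0.14,0],[-1.5,0.21,0],[-2,0.28,0],[-2.4,0.34,0]],"turn":[[0,0,0],[0,0,0],[0,0,0],[0,0,0],[0,0,0]],"gripper":[1,1,1,1,1]}'|python3 chx.py &&
python3 -m crank '{"travel":[[0,0,0.5],[0,0,2],[0,0,4],[0,0,6],[0,0,8]],"turn":[[0,0,0],[0,0,0],[0,0,0],[0,0,0],[0,0,0]],"gripper":[1,1,1,1,1]}'|python3 chx.py &&
python3 -m crank '{"travel":[[0,0,1.5],[0,0,3],[0,0,4.5],[0,0,5.5],[0,0,6]],"turn":[[0,0,0],[0,0,0],[0,0,0],[0,0,0],[0,0,0]],"gripper":[1,1,1,1,1]}'|python3 chx.py
python3 - <<'E'
from h import *
s=bot.observe();print(s["clock"])
f=bot.grab_frame("wrist");t=bot.grab_frame("top")
P=[.519,.010]
for n,F in(("w",f),("t",t)):
    h=cv2.cvtColor(F["pixels"],cv2.COLOR_RGB2HSV)
    u,v=proj(F,P+[.042]).astype(int);R=45 if n=="w" else 22
    for nm,m,z in(("cup",(h[...,1]<(40 if n=="w" else 60))&(h[...,2]>(238 if n=="w" else 185)),.042),("pad",(h[...,1]<80)&(h[...,2]>(120 if n=="w" else 90)),.012)):
        m=m.astype(np.uint8);k=np.zeros_like(m);k[max(v-R,0):v+R,u-R:u+R]=1;m*=k
        m=cv2.morphologyEx(m,cv2.MORPH_OPEN,np.ones((5,5) if n=="w" else (2,2)))
        C=cv2.findContours(m,0,1)[0]
        if C:
            c=max(C,key=cv2.contourArea);q=np.array([onz(F,*a[0],z)[:2]*1000 for a in c],np.float32);print(n,nm,cv2.boundingRect(c),(u,v),cv2.minEnclosingCircle(q))
np.save("pics/w8.npy",f["pixels"]);np.save("pics/t8.npy",t["pixels"])
E
```

```text
[0.4964, 0.0132, 0.1856] [-0.2, 0.2, -0.7]
[0.4723, 0.0166, 0.1856] [0.3, 0.9, -1.1]
[0.4728, 0.0166, 0.2668] [0.8, -0.1, -1.4]
[0.473, 0.0166, 0.3265] [-0.3, -1.3, -1.1]
30.1
w cup (239, 89, 34, 20) (np.int64(255), np.int64(108)) ((526.4696044921875, 9.504907608032227), 21.38159942626953)
w pad (224, 74, 64, 63) (np.int64(255), np.int64(108)) ((518.4796142578125, 10.643409729003906), 43.89889907836914)
t pad (214, 207, 44, 44) (np.int64(235), np.int64(228)) ((522.8156127929688, 10.602750778198242), 86.03607940673828)
```

Run:
```python
from h import *
f=bot.grab_frame("wrist");p=bot.observe()["position"];y=-.14;ex=np.array([np.cos(y),np.sin(y)]);ey=np.array([-ex[1],ex[0]]);ctr=np.array([.519,.010])
h=cv2.cvtColor(f["pixels"],cv2.COLOR_RGB2HSV)
print(h[68:145:3,255,1:].tolist());print(h[100,215:300:3,1:].tolist())
print(h[68:145:3,250,1:].tolist())
def lx(u,v,z):
    P=onz(f,u,v,z)[:2]-ctr;return np.round([P@ex,P@ey],4)
for v in(74,80,85,89,109,115,120,125,137):print(v,lx(256,v,.012),lx(256,v,.042),lx(256,v,.089))
for u in(224,239,273,288):print(u,lx(u,100,.012),lx(u,100,.042))
```

```text
[[195, 182], [193, 161], [47, 208], [44, 231], [51, 220], [58, 119], [72, 64], [8, 255], [8, 255], [2, 255], [2, 255], [2, 255], [1, 255], [223, 233], [14, 252], [24, 249], [2, 255], [2, 255], [2, 255], [1, 255], [63, 133], [52, 216], [52, 216], [196, 169], [185, 176], [187, 175]]
[[201, 193], [196, 194], [195, 190], [192, 178], [86, 208], [51, 214], [52, 215], [60, 107], [41, 252], [3, 255], [2, 255], [2, 255], [2, 255], [2, 255], [2, 255], [2, 255], [5, 255], [2, 255], [2, 255], [1, 255], [85, 69], [65, 110], [54, 185], [53, 186], [103, 161], [182, 154], [182, 154], [185, 153], [184, 154]]
[[195, 173], [194, 164], [133, 171], [50, 216], [50, 215], [51, 211], [76, 64], [64, 219], [3, 255], [2, 255], [2, 255], [2, 255], [2, 255], [21, 255], [44, 230], [37, 239], [2, 255], [2, 255], [3, 255], [6, 255], [53, 221], [54, 216], [50, 219], [188, 168], [184, 169], [190, 177]]
74 [ 0.0419 -0.0002] [ 0.0414 -0.0002] [ 0.0406 -0.0002]
80 [ 0.0344 -0.0002] [ 0.0344 -0.0002] [ 0.0343 -0.0002]
85 [ 0.0281 -0.0002] [ 0.0285 -0.0002] [ 0.0291 -0.0002]
89 [ 0.0229 -0.0002] [ 0.0237 -0.0002] [ 0.0248 -0.0002]
109 [-0.0032 -0.0002] [-0.0007 -0.0002] [ 0.0031 -0.0002]
115 [-0.0112 -0.0002] [-0.0082 -0.0002] [-0.0036 -0.0002]
120 [-0.018  -0.0002] [-0.0145 -0.0002] [-0.0092 -0.0002]
125 [-0.0248 -0.0002] [-0.0209 -0.0002] [-0.0149 -0.0002]
137 [-0.0414 -0.0002] [-0.0365 -0.0002] [-0.0287 -0.0002]
224 [0.0087 0.0431] [0.0104 0.0403]
239 [0.0087 0.0228] [0.0104 0.0213]
273 [ 0.0087 -0.0232] [ 0.0104 -0.0217]
288 [ 0.0087 -0.0435] [ 0.0104 -0.0407]
```

The pad centre and the cup centre both sit at (.519,.010) within 1 mm, and the bar at row 111 says it stands upright. Now the rod goes back.

```bash
python3 -m crank '{"travel":[[0.1,1.5,0],[0.4,4.5,0],[0.7,8,0],[1,11.5,0],[1.2,14.5,0]],"turn":[[0,0,2],[0,0,5],[0,0,8],[0,0,11],[0,0,14]],"gripper":[1,1,1,1,1]}'|python3 chx.py
python3 -m crank '{"travel":[[0.25,3,0],[0.5,6,0],[0.75,9,0],[0.9,10.5,0],[0.95,11.1,0]],"turn":[[0,0,1.5],[0,0,3],[0,0,4.4],[0,0,4.4],[0,0,4.4]],"gripper":[1,1,1,1,1]}'|python3 chx.py
python3 -m crank '{"travel":[[0,0,0],[0,0,0],[0,0,0],[0,0,0],[0,0,0]],"turn":[[0,0,0],[0,0,0],[0,0,0],[0,0,0],[0,0,0]],"gripper":[1,1,1,1,1]}'
python3 -c "
from h import *
s=bot.observe();print(s['position'],s['tool_rot'])"
```

```text
[0.4843, 0.1643, 0.325] [0.6, -1.1, -1.2]
[0.4937, 0.2743, 0.3248] [0.1, -1.1, -1.2]
clock: 31.75
position: [0.4944, 0.2721, 0.3258]
tool_rot: [3.142, -0.0, 0.18]
force: [-0.6, -0.2, -0.3]
grip_width: 0.0152
finger_force: 78.5
[0.49438622 0.27210217 0.32575992] [ 3.14157525e+00 -2.94822698e-04  1.79805305e-01]
```

Position matches the pick-up pose, (.4945,.2727). I'll descend slowly with force guards.

```bash
python3 -m crank '{"travel":[[0,0.06,-0.5],[0,0.06,-1.5],[0,0.06,-2.7],[0,0.06,-3.9],[0,0.06,-5]],"turn":[[0,0,0],[0,0,0],[0,0,0],[0,0,0],[0,0,0]],"gripper":[1,1,1,1,1]}'|python3 chx.py &&
python3 -m crank '{"travel":[[0,0,-0.8],[0,0,-1.6],[0,0,-2.4],[0,0,-3.2],[0,0,-4]],"turn":[[0,0,0],[0,0,0],[0,0,0],[0,0,0],[0,0,0]],"gripper":[1,1,1,1,1]}'|python3 chx.py &&
python3 -m crank '{"travel":[[0,0,-0.8],[0,0,-1.6],[0,0,-2.4],[0,0,-3.2],[0,0,-4]],"turn":[[0,0,0],[0,0,0],[0,0,0],[0,0,0],[0,0,0]],"gripper":[1,1,1,1,1]}'|python3 chx.py &&
python3 -m crank '{"travel":[[0,0,-0.8],[0,0,-1.6],[0,0,-2.4],[0,0,-3],[0,0,-3.5]],"turn":[[0,0,0],[0,0,0],[0,0,0],[0,0,0],[0,0,0]],"gripper":[1,1,1,1,1]}'|python3 chx.py &&
python3 -m crank '{"travel":[[0,0,-0.2],[0,0,-0.4],[0,0,-0.6],[0,0,-0.7],[0,0,-0.75]],"turn":[[0,0,0],[0,0,0],[0,0,0],[0,0,0],[0,0,0]],"gripper":[1,1,1,1,1]}'|python3 chx.py
```

```text
[0.494, 0.273, 0.2741] [0.2, 0.4, -1.3]
[0.4943, 0.2732, 0.235] [0.2, -0.2, -0.7]
[0.4943, 0.2732, 0.1949] [0.3, 0.0, -0.4]
[0.4942, 0.2732, 0.16] [0.3, -0.2, -1.4]
[0.4943, 0.2732, 0.1531] [-0.0, -1.5, -0.9]
```

```bash
python3 -m crank '{"travel":[[0,0,-0.02],[0,0,-0.04],[0,0,-0.06],[0,0,-0.06],[0,0,-0.06]],"turn":[[0,0,0],[0,0,0],[0,0,0],[0,0,0],[0,0,0]],"gripper":[1,1,1,1,1]}'|python3 chx.py &&
python3 -m crank '{"travel":[[0,0,-0.02],[0,0,-0.04],[0,0,-0.06],[0,0,-0.06],[0,0,-0.06]],"turn":[[0,0,0],[0,0,0],[0,0,0],[0,0,0],[0,0,0]],"gripper":[1,1,1,1,1]}'|python3 chx.py
```

```text
[0.4943, 0.2732, 0.1528] [-2.1, -0.6, 5.9]
```

Seated (+6 N upward). Release gradually, then rise.

```bash
python3 -m crank '{"travel":[[0,0,0],[0,0,0],[0,0,0],[0,0,0],[0,0,0]],"turn":[[0,0,0],[0,0,0],[0,0,0],[0,0,0],[0,0,0]],"gripper":[0.7,0.6,0.4,0.2,0]}' 20
python3 -m crank '{"travel":[[0,0,0],[0,0,0],[0,0,0],[0,0,0],[0,0,0]],"turn":[[0,0,0],[0,0,0],[0,0,0],[0,0,0],[0,0,0]],"gripper":[0,0,0,0,0]}'
python3 -m crank '{"travel":[[0,0,0.5],[0,0,2],[0,0,4],[0,0,6],[0,0,8]],"turn":[[0,0,0],[0,0,0],[0,0,0],[0,0,0],[0,0,0]],"gripper":[0,0,0,0,0]}'
python3 -m crank '{"travel":[[0,0,1.5],[0,0,3],[0,0,4],[0,0,4.8],[0,0,5]],"turn":[[0,0,0],[0,0,0],[0,0,0],[0,0,0],[0,0,0]],"gripper":[0,0,0,0,0]}'
python3 -m crank '{"travel":[[0,0,0],[0,0,0],[0,0,0],[0,0,0],[0,0,0]],"turn":[[0,0,0],[0,0,0],[0,0,0],[0,0,0],[0,0,0]],"gripper":[0,0,0,0,0]}'
python3 - <<'E'
from h import *
s=bot.observe();print(s["clock"])
f=bot.grab_frame("wrist");p=s["position"];im=f["pixels"];h=cv2.cvtColor(im,cv2.COLOR_RGB2HSV)
m=cv2.inRange(h,(10,140,200),(22,255,255));u,v=proj(f,[.4945,.273,.195]).astype(int);k=np.zeros_like(m);k[v-25:v+25,u-25:u+25]=1;m*=k
n,l,st,c=cv2.connectedComponentsWithStats(m)
for i in range(1,n):
  if st[i][4]>60:
    x,y,w,hh,_=st[i];print(st[i],(u,v),"L/R",onz(f,x,v,.195),onz(f,x+w,v,.195),"near",onz(f,x+w/2,y+hh,.195))
t=bot.grab_frame("side");h=cv2.cvtColor(t["pixels"],cv2.COLOR_RGB2HSV);m=((h[...,2]>150)&(h[...,1]>100)).astype(np.uint8)
m[:290]=0;m[330:]=0;m[:,:175]=0;m[:,210:]=0;print("side handle bbox (was 182,300,11,20)",cv2.boundingRect(m))
E
```

```text
clock: 35.25
position: [0.4943, 0.2732, 0.1525]
tool_rot: [-3.142, -0.0, 0.181]
force: [0.0, 0.0, -0.4]
grip_width: 0.0759
finger_force: 0.0
clock: 35.75
position: [0.4942, 0.2732, 0.1525]
tool_rot: [-3.142, 0.0, 0.181]
force: [-0.3, 0.8, -0.5]
grip_width: 0.0855
finger_force: 0.0
clock: 36.25
position: [0.4942, 0.2732, 0.2337]
tool_rot: [-3.141, -0.0, 0.181]
force: [0.3, -0.2, 0.6]
grip_width: 0.0856
finger_force: 0.0
clock: 36.75
position: [0.4944, 0.2733, 0.2832]
tool_rot: [-3.141, -0.001, 0.18]
force: [-0.8, 1.0, 0.2]
grip_width: 0.0852
finger_force: 0.0
clock: 37.25
position: [0.4942, 0.2732, 0.2823]
tool_rot: [3.141, 0.0, 0.181]
force: [0.2, -0.8, -0.5]
grip_width: 0.0856
finger_force: 0.0
37.25
[246 179  20  25 472] (np.int64(255), np.int64(193)) L/R [0.49347625 0.28023033 0.195     ] [0.49616957 0.26556198 0.195     ] near [0.48618221 0.27131171 0.195     ]
side handle bbox (was 182,300,11,20) (182, 301, 11, 20)
```

The rod hangs as it did at the start, so I'll hand in.

```bash
python3 -c "
from workcell import bot
print(bot.job_done())"
```

```text
the job is handed in; nothing more can be done
None
```

I handed the job in at about 37 s, verdict not shown: the candle stands upright on the pad (within about 1 mm of centre by camera) and the rod hangs back in its fork, but I viewed 11 pictures, one over the limit of 10.

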